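Set the length stop and hold its hidden bolt

TASK

Slide the loose stop along the slotted fence until it butts against the free end of the sample bar, without shifting the bar off the fixed end stop, and let go of it. Then reach down into the channel behind the slotted leg, take the head of that stop's bolt between the fingers and hold it firmly so that it cannot turn when I tighten the nut. Finish while still gripping the head, with the stop still up against the bar, and leave the other tools and parts on the table alone.

Things in the scene. Friction and masses are not known exactly. Their poses are not given: they have to be found in the camera images.
- fence: Grey steel channel bolted to the table, open at the top: 500 mm long (its y), 64 mm wide (x -32 to +32 mm), 80 mm high; 5 mm floor and two 5 mm upright legs, 54 mm apart. Origin: centre of its underside, on the table, z up. The front leg (at -x, robot side, inner face x = -27 mm) has a slot along it, 22 mm high, centred 50 mm above the table. Yaw up to 0.3 rad either way.
- stop: The loose stop: steel angle 80 x 80 x 8 mm, 70 mm high, on the front of the slotted leg. Origin: on the table, at its outer corner; axes as the fence. One leg (x 0 to -8, y 0 to -80 mm) lies on the fence; the other is an upright plate (x 0 to -80, y -8 to 0 mm) whose +y side is the stop face. Slides along the fence's y only (250 mm in all, about 5 N of friction), stays where it is left.
- stop_grip (a point): Middle of the loose stop's upright plate (8 mm thick along y), 58 mm out from the fence and 48 mm above the table (plate top at 70 mm): free to pinch from above. The nut and bolt end on the angle's other leg reach only 32 mm out from the fence, at y = -24 to -60 mm in the stop's frame, 32 to 68 mm above the table.
- stop_face (a point): The point of the loose stop's face that meets the bar: 6 mm above the table, 21 mm out from the fence. Axes parallel to the fence's.
- bolt: The loose stop's bolt: dark hexagon head, 30 mm across flats, 12.5 mm thick along its x (the bolt's axis, across the channel), in the channel behind the slotted leg, 50 mm above the table. Origin: centre of the head, 18.25 mm from that leg's inner face; between lie a washer (46 mm square, 4 mm) and a round spacer (28 mm, 8 mm long). Moves with the stop.
- bolt_flat (a point): Middle of the bolt head's flat on its +y side, 15 mm from the head's centre. This flat and the opposite one face along the fence, tilted up to 0.2 rad about the bolt's axis at the start, a corner on top. The bolt is loose: it turns about its x against 0.03 N m.
- sample: The sample bar: bright steel flat bar, 120 mm long (its y), 40 mm wide, 12 mm thick, about 0.45 kg, loose, lying on the table along the front of the fence with its +y end against the end stop. Origin at the centre of its underside.
- sample_end (a point): Middle of the bar's free (-y) end face, 6 mm above the table, which the loose stop has to meet.
- end_stop: The fixed end stop at the other end of the bar: the same angle, mirrored, already tight, with an equal bolt head in the channel that is not the one wanted. Origin on the table at its outer corner on the fence's front face; its face, at y = 0, looks to -y and its plate lies at y from 0 to +8 mm.
- spanner: Bystander: open and ring spanner, 240 mm, flat on the table in front of the fence. Origin at its middle.
- hammer: Bystander: hammer, 300 mm, wooden handle, lying in front of the fence to the right. Origin at its middle.
- nut_a: Bystander: spare hexagon nut, 30 mm across, 16 mm high, in front of the fence. Origin at its underside.
- nut_b: Bystander: spare hexagon nut, 30 mm across, 16 mm high, behind the fence. Origin at its underside.
- spare_bar: Bystander: longer flat bar, 200 x 40 x 12 mm, behind the fence. Origin at its underside.
- tape: Bystander: black and yellow tape measure, 72 x 40 x 66 mm, behind the fence. Origin at its underside.
- block: Bystander: dark steel block, 50 x 60 x 60 mm, behind the fence. Origin at its underside.
Not all that is in view belongs to the job. Leave any black look-alike of the sample alone.

How it is judged:
By the outcome, as a careful person would: the job done as asked, in the order asked, and still so for the second after the job is handed in, while the arm keeps its last pose, push and grip.
It also fails if it takes over 42 s, if anything falls off the work surface, if the arm or the gripper's body presses on something with over 40 N, if the wrist force passes 120 N, or if a joint passes its speed limit or range.

ROBOT

A 7-joint arm with a two-finger parallel gripper is mounted at the origin on the work surface. World frame = base frame: x ahead of the robot, y to its left, z up, the work surface at z = 0. Lengths are in mm, angles in rad, forces in N, time in s.
With the tool pointing down it reaches from about 350 to 775 mm from the base axis. Payload 3.1 kg.
Tool frame: the origin (TCP) lies at the very end of the fingers, on their centre line; the grasp point (between the pads) lies 19 mm behind it; z points along the fingers, y is the direction in which the jaws open and shut (so a half turn about z gives the same grasp; the last joint's range is limited). The gripper opens to 85 mm and grips with 20 to 120 N. Pads are 22 mm wide; open, the fingers measure 114 mm over their backs; the gripper's body (76 mm by 85 mm) begins 54 mm behind the grasp point. The pads swing forward as they close: fully open they stand 13 mm farther back than shut.
Start: joints at [1.302, 0.311, 0.014, 1.512, -0.004, 1.319, -0.027], TCP at [123.706, -535.924, 231.304] pointing down, gripper open.
Joint ranges: [-2.7, 2.7], [-0.3, 1.91], [-1.27, 1.3], [0.12, 2.57], [-1.44, 4.58], [0.2, 2.03], [-3.05, 3.05]. Speed limits (rad/s): [2.79, 2.79, 3.14, 3.14, 3.14, 3.14, 3.14].

INTERFACE

Orientations are given as a unit quaternion [w, x, y, z].
In Python, from cell import arm, cams gives the robot as it stands.
- The arm moves only by the tool jog_arm, never from a script. Its argument "plan" is a list of rows, each a list of 7 numbers: the shift along the tool's x, y, z each as a share of 400 mm, from -1 to 1, then the turn, a rotation vector about the tool's x, y, z each as a share of 180 degrees, from -1 to 1, then the opening, from -1 (shut) to 1 (fully open). In form: [[x, y, z, rx, ry, rz, claw], ...]. A call has 1 to 5 rows; each row is the pose to reach, as a shift and turn from the pose measured when the call began, along the tool's axes at that moment, turning the shorter way round; what a row does not reach only later rows make up. A row lasts 1/12 s, in which the tool goes at most 41.7 mm and 7.16 degrees, less where a joint would pass 70% of its speed; a pose out of reach is approached as far as the arm can. A call with a number of a shift or a turn outside -1 to 1 is refused whole. A call with a gripper value outside its range is refused whole. The fingers move at their own pace and stop on an object; "grip_force" is the grip in N (left out, the last holds). Time passes only in rows, so rows that repeat a pose let the fingers close. It gives the time, the measured TCP pose, the force and the opening at its end, in the units of the state.
- arm.sense(): the state, without advancing time (a new reading comes with each control period).
- cams.capture(name): name is "side" or "top"; returns the picture (480x640x3 uint8, blue, green, red); there is no depth.
- cams.camera_model(name): a dict with "intrinsics" (3x3 intrinsics, pixels), "xyz" and "rotation" of the camera in the world. Camera axes: x right, y up, looking along -z (the intrinsics and any distortion apply to the point x, -y, -z); pixel columns grow to the right and rows downward; lengths in mm; the calibration is good to about 2 mm. A picture is of the moment at which its call begins. camera_model takes no time and is no camera call.
- arm.finish_job(): hands the job in, once; it reports no verdict.
The state is a dict: "clock": time; "q": joint angles; "qvel": joint speeds; "effort": joint torques, N m; "position": TCP position; "orientation": TCP orientation; "ft_force": force on the tool from outside, world axes, zero at the start; "moment": the same for the moment, N m; "finger_gap": finger opening in mm.
Only numpy, scipy, OpenCV 4.12 (cv2) and the standard library are available. Lean on these libraries where they do the work, as an engineer would, in place of code of your own. Each camera call takes 0.05 s, during which the arm holds its last target. There are 200 camera calls.

## Working session

There is one attempt and no reset: what is moved stays moved. The work goes in short steps, Python scripts to look and compute and a tool call to move; the robot and the scene stay as the last step left them, time stands still between calls to the robot, and variables do not carry over. Pictures are saved under pics/ and viewed, about 8 in all and at most 12, crops included, and the job is handed in when it is done.

Besides the shell and the picture viewer there is one more tool, called after "Request:" as name(argument=value, ...) on one line, values as JSON. jog_arm: Moves the arm, as the interface text tells. Its arguments: {"type":"object","properties":{"plan":{"type":"array"},"grip_force":{"type":"number"}},"required":["plan"]}

```bash
mkdir -p pics; ls
python3 - <<'E'
from cell import arm,cams
import cv2
for n in("top","side"):
    cv2.imwrite(f"pics/{n}0.png",cams.capture(n)); m=cams.camera_model(n); print(n,m)
print(arm.sense())
E
```

```text
pics
top {'intrinsics': array([[437.56076721,   0.        , 316.6111738 ],
       [  0.        , 437.56076721, 240.89709429],
       [  0.        ,   0.        ,   1.        ]]), 'xyz': array([447.10092914,   4.29384299, 843.93357676]), 'rotation': array([ 0.71524948,  0.03746056, -0.0572821 , -0.69550964])}
side {'intrinsics': array([[595.90586528,   0.        , 321.05345599],
       [  0.        , 595.90586528, 239.70423232],
       [  0.        ,   0.        ,   1.        ]]), 'xyz': array([210.15713232, 775.94648826, 897.49139802]), 'rotation': array([-0.19080155, -0.07238678,  0.37475087,  0.90438748])}
{'clock': 0.1, 'q': array([ 1.30230287,  0.31165892,  0.01399902,  1.51292357, -0.00441185,
        1.31920801, -0.02721688]), 'qvel': array([ 8.96331826e-05, -2.28065812e-03, -1.61946768e-03, -5.35542797e-03,
        2.15861872e-03,  2.12141486e-04,  7.98473544e-05]), 'effort': array([ 9.61876212e-04, -3.80855477e+01,  1.46806031e-01, -2.31240463e+01,
        1.22888916e-02,  8.07030505e-03, -6.12358079e-06]), 'position': array([ 123.53323761, -535.26066628,  230.31161316]), 'orientation': array([-1.07119277e-03,  9.93574019e-01,  1.13179037e-01, -1.62731483e-04]), 'ft_force': array([-0.53385596,  0.17438056,  0.66904689]), 'moment': array([-0.02848887,  0.00162608, -0.03312159]), 'finger_gap': 85.37675743981265}
```

View pics/top0.png

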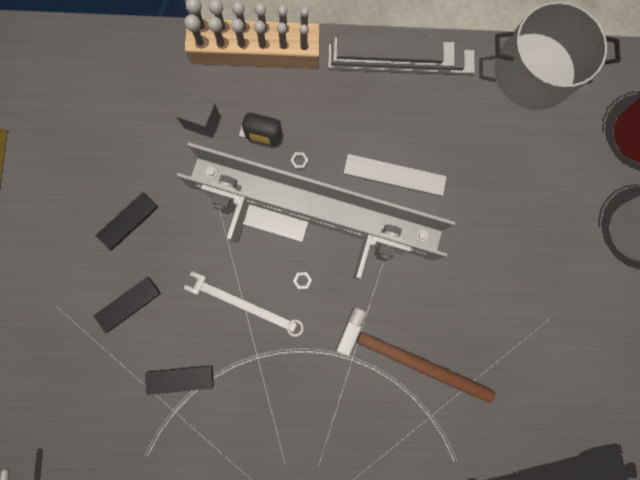

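View pics/side0.png

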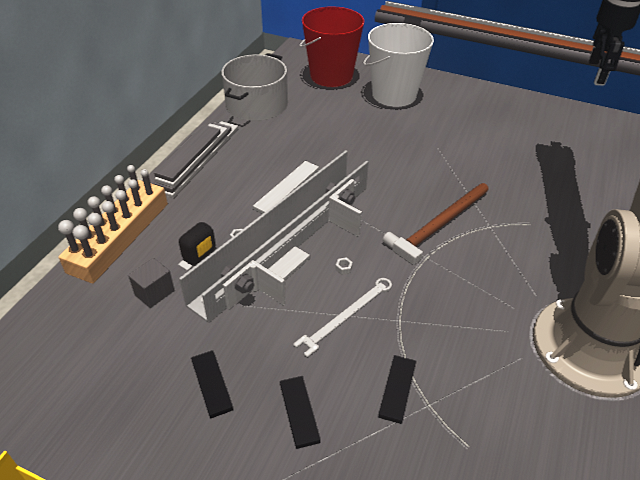

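The top view shows the fence from (190,150) to (450,250). The end stop plate is at (236,215), the bright sample bar at (276,223), the loose stop plate at (365,257) and its bolt head at about (391,231). Candidates:
- **Stop plate:** left (236,215) is the fixed one, touching the bar. Right (365,257) is the loose one, so I choose it.
- **Bolt head:** left (228,182) belongs to the end stop. Right (391,231) is the one wanted. The floor bolts at (211,171) and (423,236) are fence fixings.
- **Bar:** (276,223) is the sample. (395,175) is the spare bar, and the black ones at (127,220), (127,305) and (180,380) are look-alikes.

```bash
cat > h.py <<'E'
import numpy as np, cv2
from scipy.spatial.transform import Rotation as R
from cell import arm,cams
def cam(n):
    m=cams.camera_model(n); return m["intrinsics"],m["xyz"],R.from_quat(m["rotation"],scalar_first=True)
def ray(n,u,v,z):
    K,o,r=cam(n); d=r.apply([(u-K[0,2])/K[0,0],-(v-K[1,2])/K[1,1],-1]); return o+d*(z-o[2])/d[2]
def proj(n,p):
    K,o,r=cam(n); c=r.inv().apply(np.asarray(p)-o); return np.array([K[0,2]+K[0,0]*c[...,0]/-c[...,2],K[1,2]-K[1,1]*c[...,1]/-c[...,2]]).T
E
python3 - <<'E'
import cv2
a=cv2.imread("pics/top0.png"); cv2.imwrite("pics/c1.png",cv2.resize(a[140:290,170:470][:, :],(800,400),interpolation=cv2.INTER_CUBIC)[:, :])
b=cv2.resize(a[205:285,340:460],(600,400),interpolation=cv2.INTER_CUBIC)
s=cv2.imread("pics/side0.png"); 
c=cv2.resize(s[140:325,175:385],(681,600),interpolation=cv2.INTER_CUBIC)
cv2.imwrite("pics/c2.png",c)
d=cv2.vconcat([cv2.resize(a[140:262,170:340],(600,430)),]) 
cv2.imwrite("pics/c3.png",b)
E
```

```text
(no output)
```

View pics/c1.png

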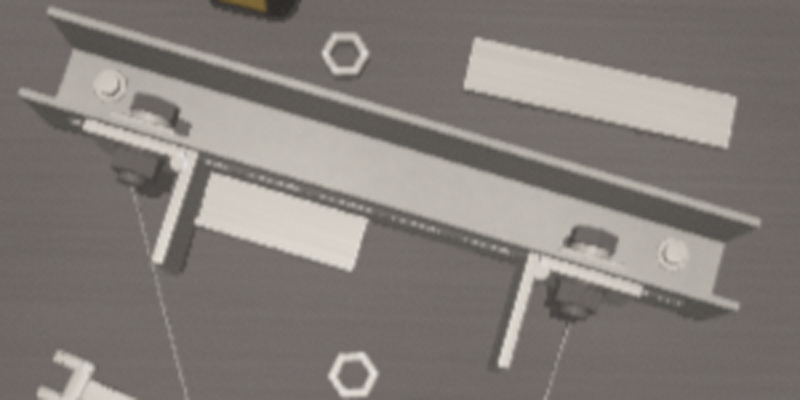

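View pics/c2.png

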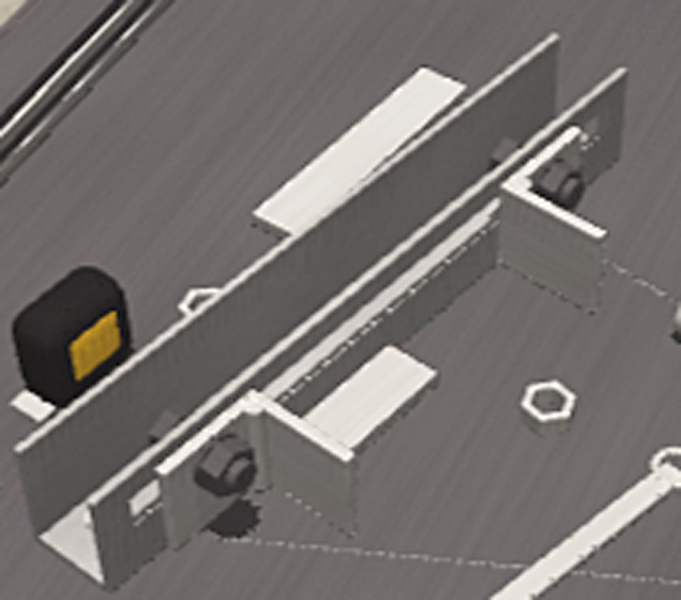

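View pics/c3.png

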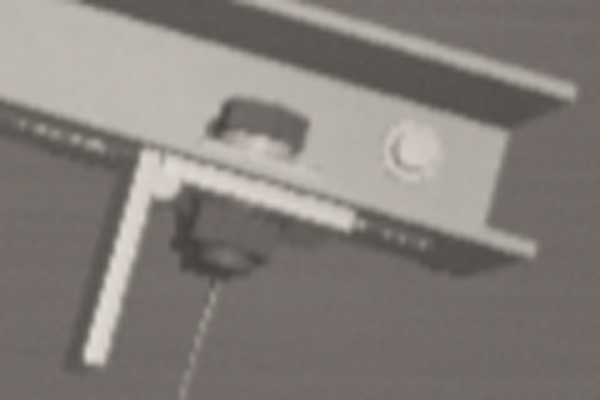

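Close crops confirm the choice. The loose stop corner is at about (369,235), with plate top edge (368,236)→(357,277) and its bolt head at (391,229). The bar's free end is at (308,222)–(302,241) in the top view.

Run:
```python
from h import *
c1=lambda x,y:(170+x/2.6667,140+y/2.6667); c2=lambda x,y:(175+x/3.243,140+y/3.243); c3=lambda x,y:(340+x/5,205+y/5)
T=dict(bl=(c1(50,8),80),br=(c1(760,220),80),fl=(c1(20,90),80),fr=(c1(738,305),80),corner=(c3(143,150),70),pend=(c3(83,362),70),pend2=(c3(103,366),70),bare1=(c1(367,218),12),bare2=(c1(353,270),12),barf=(c1(195,224),12),esc=(c1(195,158),70),ese=(c1(163,265),70),hd1=(c3(222,97),63),hd2=(c3(308,122),63))
S=dict(bl=(c2(17,448),80),br=(c2(556,36),80),fl=(c2(92,502),80),fr=(c2(625,70),80),corner=(c2(500,187),70),pend=(c2(602,236),70),bare1=(c2(388,347),12),bare2=(c2(437,373),12),esc=(c2(252,396),70),ese=(c2(352,456),70))
P={}
for k,(p,z) in T.items():P['t',k]=ray("top",*p,z)
for k,(p,z) in S.items():P['s',k]=ray("side",*p,z)
for s in'ts':
    for a in'bf':
        d=P[s,a+'l']-P[s,a+'r']; print(s,a,np.linalg.norm(d),"yaw",np.arctan2(-d[0],d[1]))
    ctr=sum(P[s,k] for k in('bl','br','fl','fr'))/4; print(s,"centre",ctr)
yaw=np.mean([np.arctan2(-(P[s,a+'l']-P[s,a+'r'])[0],(P[s,a+'l']-P[s,a+'r'])[1]) for s in'ts' for a in'bf'])
Rz=R.from_euler('z',yaw); c=(sum(P[s,k] for s in 'ts' for k in('bl','br','fl','fr'))/8); print(yaw)
for k,p in P.items(): print(k,p.round(1),"fence:",Rz.inv().apply(p-c).round(1)[:2])
```

```text
t b 498.9621925228867 yaw -0.26413531036743926
t f 499.4676213874219 yaw -0.26418221137709214
t centre [627.38894124 -13.8163118   80.        ]
s b 497.21584714592416 yaw -0.2699213818982501
s f 497.09280210321697 yaw -0.26784973375944615
s centre [624.28214534 -10.70634076  80.        ]
-0.2665221593505569
('t', 'bl') [721.4 219.   80. ] fence: [ 31.3 248.3]
('t', 'br') [ 591.1 -262.6   80. ] fence: [  32.4 -250.7]
('t', 'fl') [663.7 235.2  80. ] fence: [-28.6 248.7]
('t', 'fr') [ 533.3 -246.9   80. ] fence: [ -27.4 -250.7]
('t', 'corner') [ 565.3 -109.1   70. ] fence: [ -32.9 -109.4]
('t', 'pend') [488.8 -88.6  70. ] fence: [-112.1 -109.7]
('t', 'pend2') [487.5 -95.7  70. ] fence: [-111.4 -116.9]
('t', 'bare1') [596.4   0.7  12. ] fence: [-31.8   4.7]
('t', 'bare2') [558.2   9.7  12. ] fence: [-71.    3.3]
('t', 'barf') [588.2 124.3  12. ] fence: [-72.3 121.8]
('t', 'esc') [623.5 118.1  70. ] fence: [-36.6 125.1]
('t', 'ese') [550.  135.8  70. ] fence: [-112.2  122.9]
('t', 'hd1') [ 586.8 -138.8   63. ] fence: [  -4.4 -132.4]
('t', 'hd2') [ 578.5 -170.3   63. ] fence: [  -4.  -164.9]
('s', 'bl') [719.6 220.7  80. ] fence: [ 29.1 249.5]
('s', 'br') [ 587.1 -258.5   80. ] fence: [  27.5 -247.8]
('s', 'fl') [661.  237.2  80. ] fence: [-31.8 249.9]
('s', 'fr') [ 529.4 -242.2   80. ] fence: [ -32.4 -247.2]
('s', 'corner') [ 564.4 -105.    70. ] fence: [ -34.9 -105.7]
('s', 'pend') [487.1 -88.3  70. ] fence: [-113.9 -109.9]
('s', 'bare1') [593.8   5.4  12. ] fence: [-35.6   8.6]
('s', 'bare2') [555.9  13.4  12. ] fence: [-74.2   6.4]
('s', 'esc') [623.8 124.2  70. ] fence: [-38.  131.1]
('s', 'ese') [550.5 141.9  70. ] fence: [-113.3  128.8]
```

```bash
cat >> h.py <<'E'
YAW=-0.2665; C=np.array([625.8,-12.3,0]); F=R.from_euler('z',YAW)
QT=R.from_matrix(np.column_stack([F.apply([1,0,0]),F.apply([0,-1,0]),[0,0,-1]]))
def world(p): return C+F.apply(p)
def go(p,cur=None):   # p: TCP target in fence frame; prints shares for the jog
    s=arm.sense(); q=R.from_quat(s["orientation"],scalar_first=True)
    d=q.inv().apply(world(p)-s["position"])/400; r=(q.inv()*QT).as_rotvec()/np.pi
    print("t",round(s["clock"],2),"fence",F.inv().apply(s["position"]-C).round(1),"gap",round(s["finger_gap"],1),"f(fence)",F.inv().apply(s["ft_force"]).round(1),"q",s["q"].round(2))
    print("shares",d.round(4),r.round(4))
E
python3 -c "
from h import *
print(world([-90,-112.5,231])); go([-90,-112.5,180])
print(F.inv().apply(ray('top',302,281,16)-C),F.inv().apply(ray('top',357,312,20)-C))"
```

```text
[509.34951156 -97.12649198 231.        ]
t 0.1 fence [-346.8 -636.8  230.3] gap 85.4 f(fence) [-0.6  0.   0.7] q [ 1.3   0.31  0.01  1.51 -0.    1.32 -0.03]
shares [ 1.1862 -0.8501  0.1275] [-0.0007  0.0002  0.157 ]
[-144.0208283   -18.22694649   16.        ] [-169.60241355 -133.29156732   20.        ]
```

Request:
jog_arm(plan=[[0.593,-0.425,0.03,0,0,0.157,1],[0.593,-0.425,0.03,0,0,0.157,1],[0.593,-0.425,0.03,0,0,0.157,1],[0.593,-0.425,0.03,0,0,0.157,1],[0.593,-0.425,0.03,0,0,0.157,1]])

```text
clock: 0.52
position: [252.2, -388.9, 222.5]
orientation: [-0.001, 0.991, -0.136, -0.001]
ft_force: [1.3, -0.4, -0.1]
finger_gap: 85.5
```

```bash
python3 -c "
from h import *
go([-90,-112.5,150])"
```

```text
t 0.52 fence [-261.2 -461.7  222.5] gap 85.5 f(fence) [ 1.3 -0.  -0.1] q [ 1.    0.14 -0.05  1.75  0.01  1.26 -0.89]
shares [ 0.423  -0.8754  0.1817] [-0.0005  0.0006 -0.002 ]
```

Request:
jog_arm(plan=[[0.423,-0.875,0.1,0,0,-0.002,1],[0.423,-0.875,0.1,0,0,-0.002,1],[0.423,-0.875,0.1,0,0,-0.002,1],[0.423,-0.875,0.1,0,0,-0.002,1],[0.423,-0.875,0.1,0,0,-0.002,1]])

```text
clock: 0.93
position: [389.6, -232.4, 201.1]
orientation: [-0.001, 0.991, -0.133, -0.001]
ft_force: [1.0, -0.3, -0.1]
finger_gap: 85.2
```

```bash
python3 -c "
from h import *
go([-90,-112.5,120])"
```

```text
t 0.93 fence [-169.9 -274.5  201.1] gap 85.2 f(fence) [ 1.  -0.1 -0.1] q [ 0.71  0.15 -0.24  1.8   0.04  1.2  -1.37]
shares [ 0.2002 -0.4048  0.203 ] [-0.0004  0.0007 -0.    ]
```

Request:
jog_arm(plan=[[0.2,-0.405,0.203,0,0,0,1],[0.2,-0.405,0.203,0,0,0,1],[0.2,-0.405,0.203,0,0,0,1],[0.2,-0.405,0.203,0,0,0,1],[0.2,-0.405,0.203,0,0,0,1]])

```text
clock: 1.35
position: [510.1, -93.7, 118.4]
orientation: [-0.002, 0.991, -0.132, -0.002]
ft_force: [-0.4, -0.5, 0.6]
finger_gap: 85.5
```

Request:
jog_arm(plan=[[0,0,0,0,0,0,1]])

```text
clock: 1.43
position: [511.7, -85.7, 115.6]
orientation: [-0.005, 0.992, -0.127, -0.003]
ft_force: [-0.4, 0.2, -0.5]
finger_gap: 85.5
```

```bash
python3 -c "
from h import *
go([-90,-112.5,30])"
```

```text
t 1.43 fence [ -90.8 -100.9  115.6] gap 85.5 f(fence) [-0.4  0.1 -0.5] q [ 0.41  0.37 -0.35  1.75  0.13  1.05 -1.81]
shares [0.0031 0.0309 0.2136] [-0.0027  0.0023  0.004 ]
```

Request:
jog_arm(plan=[[0.003,0.031,0.05,-0.003,0.002,0.004,1],[0.003,0.031,0.1,-0.003,0.002,0.004,1],[0.003,0.031,0.16,-0.003,0.002,0.004,1],[0.003,0.031,0.213,-0.003,0.002,0.004,1],[0.003,0.031,0.213,-0.003,0.002,0.004,1]])

```text
clock: 1.85
position: [504.6, -97.2, 26.0]
orientation: [0.0, 0.991, -0.133, -0.006]
ft_force: [-1.7, -0.2, -0.4]
finger_gap: 85.2
```

Run:
```python
from h import *
a=cams.capture("side"); s=cams.capture("top")
x=cv2.resize(a[150:270,300:400],(500,600),interpolation=cv2.INTER_CUBIC)
cv2.imwrite("pics/g1.png",x)
go([-90,-112.5,30])
```

```text
t 1.95 fence [ -90.9 -113.    29.8] gap 85.2 f(fence) [0.3 0.3 1. ] q [ 0.4   0.48 -0.31  1.84  0.19  0.86 -1.85]
shares [ 0.0022 -0.0014 -0.0004] [ 0.0004  0.001  -0.0002]
```

View pics/g1.png

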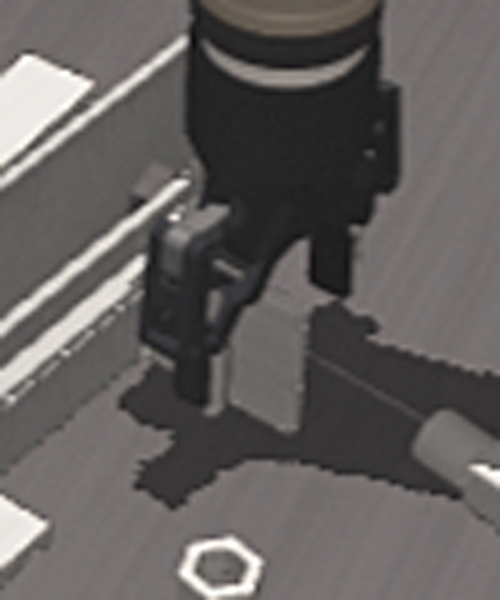

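The plate stands between the open fingers, with the near finger left of it and the other behind it at crop (330,270). I'll close now.

Request:
jog_arm(plan=[[0.002,0,0,0,0,0,-1],[0.002,0,0,0,0,0,-1],[0.002,0,0,0,0,0,-1],[0.002,0,0,0,0,0,-1],[0.002,0,0,0,0,0,-1]], grip_force=50)

```text
clock: 2.37
position: [509.6, -97.8, 30.6]
orientation: [0.001, 0.991, -0.133, -0.001]
ft_force: [-0.0, 0.3, 0.1]
finger_gap: 25.4
```

Request:
jog_arm(plan=[[0,0,0,0,0,0,-1],[0,0,0,0,0,0,-1],[0,0,0,0,0,0,-1],[0,0,0,0,0,0,-1]])

```text
clock: 2.7
position: [510.0, -97.3, 31.0]
orientation: [0.0, 0.991, -0.133, -0.001]
ft_force: [-1.6, 1.1, 3.7]
finger_gap: 7.4
```

```bash
python3 -c "
from h import *
go([-90,-10,30])"
```

```text
t 2.7 fence [ -89.4 -112.5   31. ] gap 7.4 f(fence) [-1.9  0.7  3.7] q [ 0.4   0.48 -0.31  1.84  0.19  0.86 -1.85]
shares [-0.0016 -0.2562  0.0024] [0.0002 0.0004 0.    ]
```

Request:
jog_arm(plan=[[0,-0.05,0,0,0,0,-1],[0,-0.1,0,0,0,0,-1],[0,-0.15,0,0,0,0,-1],[0,-0.2,0,0,0,0,-1],[0,-0.24,0,0,0,0,-1]])

```text
clock: 3.12
position: [534.5, -6.3, 31.0]
orientation: [0.002, 0.991, -0.133, -0.001]
ft_force: [-1.9, -3.2, 5.6]
finger_gap: 7.4
```

```bash
python3 -c "
from h import *
a=cams.capture('top')
go([-89.4,-10,31])
cv2.imwrite('pics/m1.png',cv2.resize(a[180:280,240:370],(780,600),interpolation=cv2.INTER_CUBIC))"
```

```text
t 3.17 fence [-89.6 -12.8  31. ] gap 7.4 f(fence) [-0.5  0.3  1.3] q [ 0.22  0.51 -0.33  1.79  0.2   0.88 -2.04]
shares [ 0.0005 -0.007   0.0001] [-0.0003  0.0002  0.0011]
```

View pics/m1.png

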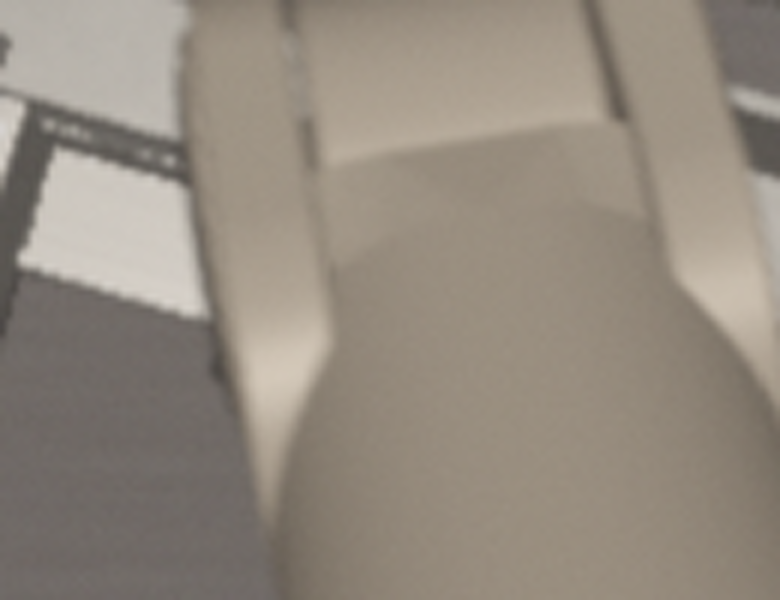

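The arm hides the contact in the top view, so I'll approach in small steps and watch the force.

Request:
jog_arm(plan=[[0,-0.012,0,0,0,0,-1],[0,-0.017,0,0,0,0,-1],[0,-0.022,0,0,0,0,-1],[0,-0.025,0,0,0,0,-1]])

```text
clock: 3.5
position: [537.8, 5.8, 31.0]
orientation: [0.001, 0.991, -0.132, -0.001]
ft_force: [-1.9, -4.6, 5.0]
finger_gap: 7.2
```

Request:
jog_arm(plan=[[0,-0.003,0,0,0,0,-1],[0,-0.005,0,0,0,0,-1],[0,-0.005,0,0,0,0,-1]])

```text
clock: 3.75
position: [537.9, 6.1, 31.1]
orientation: [0.002, 0.991, -0.133, -0.001]
ft_force: [-3.0, -4.1, 4.4]
finger_gap: 7.1
```

Request:
jog_arm(plan=[[0,-0.003,0,0,0,0,-1],[0,-0.005,0,0,0,0,-1],[0,-0.005,0,0,0,0,-1]])

```text
clock: 4.0
position: [538.1, 7.0, 31.1]
orientation: [0.003, 0.991, -0.133, -0.002]
ft_force: [-4.0, -4.4, 5.2]
finger_gap: 7.6
```

```bash
python3 -c "
from h import *
go([-89.4,1,31])"
```

```text
t 4.0 fence [-89.6  -4.5  31.1] gap 7.6 f(fence) [-2.7 -5.3  5.2] q [ 0.2   0.51 -0.32  1.78  0.21  0.89 -2.06]
shares [ 0.0006 -0.0137  0.0001] [ 0.0017  0.0008 -0.0003]
```

Request:
jog_arm(plan=[[0,-0.007,0,0,0,0,-1],[0,-0.011,0,0,0,0,-1],[0,-0.011,0,0,0,0,-1]])

```text
clock: 4.25
position: [539.2, 10.8, 31.1]
orientation: [0.003, 0.991, -0.133, -0.002]
ft_force: [-3.5, -4.1, 5.0]
finger_gap: 7.5
```

Request:
jog_arm(plan=[[0,-0.007,0,0,0,0,-1],[0,-0.01,0,0,0,0,-1],[0,-0.01,0,0,0,0,-1]])

```text
clock: 4.5
position: [539.6, 12.5, 31.0]
orientation: [0.004, 0.991, -0.134, -0.002]
ft_force: [-4.7, -6.0, 6.1]
finger_gap: 7.8
```

Request:
jog_arm(plan=[[0,-0.006,0,0,0,0,-1],[0,-0.008,0,0,0,0,-1],[0,-0.008,0,0,0,0,-1]])

```text
clock: 4.75
position: [539.6, 12.4, 31.1]
orientation: [0.006, 0.991, -0.135, -0.003]
ft_force: [-5.8, -7.2, 8.4]
finger_gap: 7.9
```

```bash
python3 -c "
from h import *
go([-89.4,1,31])"
```

```text
t 4.75 fence [-89.7   1.1  31.1] gap 7.9 f(fence) [-3.7 -8.5  8.4] q [ 0.18  0.52 -0.32  1.77  0.21  0.89 -2.08]
shares [0.0007 0.0002 0.0002] [ 0.0042  0.0014 -0.0014]
```

Request:
jog_arm(plan=[[0,-0.008,0,0,0,0,-1],[0,-0.012,0,0,0,0,-1],[0,-0.012,0,0,0,0,-1]])

```text
clock: 5.0
position: [539.5, 12.3, 31.1]
orientation: [0.009, 0.991, -0.137, -0.004]
ft_force: [-6.4, -10.0, 9.4]
finger_gap: 7.6
```

```bash
python3 -c "
from h import *
a=cams.capture('side')
go([-89.4,1,31])
cv2.imwrite('pics/m2.png',cv2.resize(a[180:310,220:350],(600,600),interpolation=cv2.INTER_CUBIC))"
```

```text
t 5.05 fence [-89.7   0.9  31.1] gap 7.5 f(fence) [ -4.2 -11.3   8.9] q [ 0.17  0.52 -0.32  1.77  0.22  0.9  -2.09]
shares [ 0.0008 -0.0002  0.0003] [ 0.0061  0.0019 -0.0024]
```

View pics/m2.png

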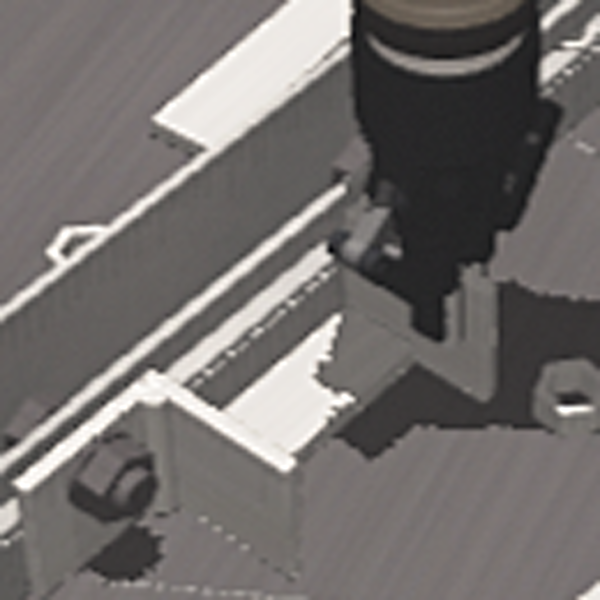

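The stop is butted against the bar: the plate foot at crop (400,360) meets the bar end, and the force rose to 11 N with no motion. I'll relax the push and let go.

Request:
jog_arm(plan=[[0,0,0,0.006,0.002,-0.002,-1],[0,0,0,0.006,0.002,-0.002,-1],[0,0,0,0.006,0.002,-0.002,0.3],[0,0,0,0.006,0.002,-0.002,0.3],[0,0,0,0.006,0.002,-0.002,0.3]])

```text
clock: 5.47
position: [539.8, 13.5, 30.9]
orientation: [-0.0, 0.991, -0.133, 0.0]
ft_force: [0.8, -0.8, 0.5]
finger_gap: 43.3
```

Request:
jog_arm(plan=[[0,0,0,0,0,0,0.3],[0,0,0,0,0,0,0.3]])

```text
clock: 5.63
position: [539.9, 14.3, 30.8]
orientation: [-0.001, 0.991, -0.133, 0.0]
ft_force: [-0.2, -0.2, -0.0]
finger_gap: 55.7
```

```bash
python3 -c "
from h import *
go([-89.4,1,130]);go([-7,-37,130])"
```

```text
t 5.63 fence [-89.8   3.1  30.8] gap 55.7 f(fence) [-0.1 -0.2 -0. ] q [ 0.19  0.51 -0.33  1.78  0.21  0.88 -2.07]
shares [ 0.0012  0.0049 -0.2481] [-0.0005 -0.0001  0.0002]
t 5.63 fence [-89.8   3.1  30.8] gap 55.7 f(fence) [-0.1 -0.2 -0. ] q [ 0.19  0.51 -0.33  1.78  0.21  0.88 -2.07]
shares [ 0.2071  0.1    -0.2481] [-0.0005 -0.0001  0.0002]
```

Request:
jog_arm(plan=[[0,0,-0.1,0,0,0,0.3],[0,0,-0.2,0,0,0,0.5],[0,0,-0.3,0,0,0,1],[0,0.2,-0.3,0,0,0,1],[0,0.6,-0.3,0,0,0,1]])

```text
clock: 6.05
position: [521.4, -63.0, 154.5]
orientation: [-0.002, 0.992, -0.128, 0.005]
ft_force: [-0.4, -2.0, -0.2]
finger_gap: 85.0
```

Request:
jog_arm(plan=[[-0.1,0.55,0,0,0,0,1],[-0.1,0.55,0,0,0,0,1],[-0.1,0.55,0,0,0,0,1],[-0.1,0.55,0,0,0,0,1],[-0.1,0.55,0,0,0,0,1]])

```text
clock: 6.47
position: [430.4, -257.1, 153.2]
orientation: [-0.002, 0.992, -0.128, 0.005]
ft_force: [0.5, -0.3, -0.4]
finger_gap: 84.9
```

```bash
python3 -c "
from h import *
a=cams.capture('top')
go([-7,-37,130])
cv2.imwrite('pics/m3.png',cv2.resize(a[160:280,200:360],(800,600),interpolation=cv2.INTER_CUBIC))"
```

```text
t 6.52 fence [-126.6 -300.5  153.1] gap 85.9 f(fence) [-1.7 -7.7 -0.1] q [ 0.71  0.28 -0.22  1.76  0.07  1.1  -1.38]
shares [ 0.2953 -0.6604  0.0569] [ 0.0015 -0.0025 -0.0015]
```

View pics/m3.png

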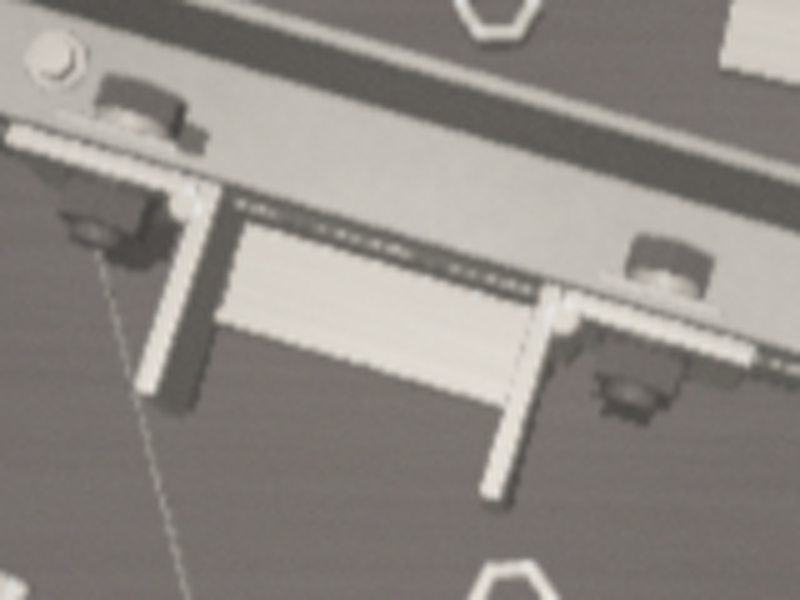

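The stop plate meets the bar end at crop (545,300)–(500,400), and the bolt head spans crop x 628–714 at y 235–290. I'll check that against the dead-reckoned bolt position.

```bash
python3 -c "
from h import *
f=lambda x,y,z:F.inv().apply(ray('top',200+x/5,160+y/5,z)-C).round(1)
print('head L',f(636,236,58.7),f(628,265,58.7),'R',f(714,262,58.7),f(707,298,58.7),'corner',f(548,290,70),'plate end',f(482,498,70),'washer',f(600,275,73),f(715,312,73),'bar L',f(240,225,12),f(218,320,12))
go([-7,-37,130])"
```

```text
head L [ -3.5 -23.6  58.7] [-14.7 -23.9  58.7] R [ -4.4 -53.7  58.7] [-18.  -55.   58.7] corner [-34.3   0.9  70. ] plate end [-112.9    1.5   70. ] washer [-24.1 -15.5  73. ] [-24.9 -58.8  73. ] bar L [-34.1 124.4  12. ] [-72. 121.  12.]
t 6.52 fence [-126.6 -300.5  153.1] gap 85.9 f(fence) [-1.7 -7.7 -0.1] q [ 0.71  0.28 -0.22  1.76  0.07  1.1  -1.38]
shares [ 0.2953 -0.6604  0.0569] [ 0.0015 -0.0025 -0.0015]
```

Request:
jog_arm(plan=[[0.295,-0.66,0.057,0.001,-0.002,-0.001,1],[0.295,-0.66,0.057,0.001,-0.002,-0.001,1],[0.295,-0.66,0.057,0.001,-0.002,-0.001,1],[0.295,-0.66,0.057,0.001,-0.002,-0.001,1],[0.295,-0.66,0.057,0.001,-0.002,-0.001,1]])

```text
clock: 6.93
position: [566.9, -95.4, 135.5]
orientation: [0.001, 0.991, -0.134, 0.001]
ft_force: [0.1, 0.0, 0.7]
finger_gap: 85.6
```

```bash
python3 -c "
from h import *
go([-7,-37,130])"
```

```text
t 6.93 fence [-34.9 -95.7 135.5] gap 85.6 f(fence) [0.1 0.1 0.7] q [ 0.35  0.45 -0.3   1.58  0.14  1.14 -1.82]
shares [ 0.0695 -0.147   0.0137] [ 0.0004 -0.0006 -0.0006]
```

Request:
jog_arm(plan=[[0.07,-0.147,0.014,0,-0.001,-0.001,1],[0.07,-0.147,0.014,0,-0.001,-0.001,1],[0.07,-0.147,0.014,0,-0.001,-0.001,1],[0.07,-0.147,0.014,0,-0.001,-0.001,1]])

```text
clock: 7.27
position: [610.0, -42.8, 129.2]
orientation: [-0.0, 0.992, -0.13, -0.001]
ft_force: [-0.3, -0.6, 0.1]
finger_gap: 85.2
```

```bash
python3 -c "
from h import *
a=cams.capture('side')
go([-7,-37,31])
cv2.imwrite('pics/m4.png',cv2.resize(a[140:300,220:380],(600,600),interpolation=cv2.INTER_CUBIC))"
```

```text
t 7.32 fence [ -7.1 -36.5 129.3] gap 85.4 f(fence) [-1.2 -1.  -0.6] q [ 0.25  0.53 -0.31  1.47  0.17  1.17 -1.92]
shares [0.0008 0.0007 0.2458] [0.0007 0.0007 0.0008]
```

View pics/m4.png

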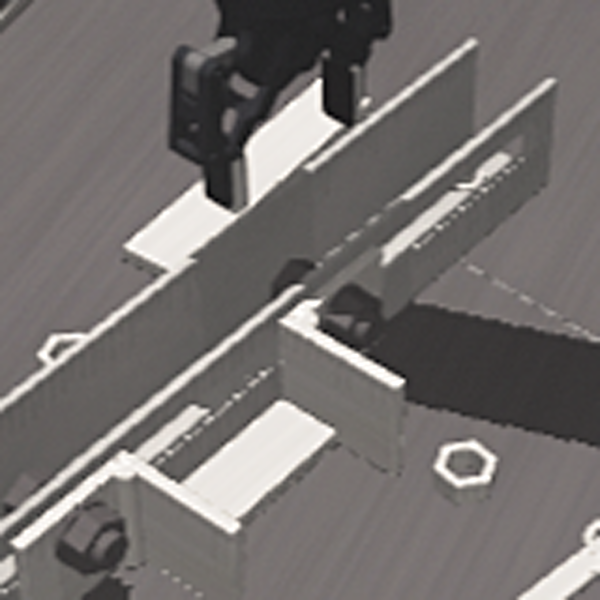

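The fingers hang above the channel, centred over the wanted head (crop (295,275)). The bar end (283,400)–(335,430) meets the plate's foot. I'll go down next.

Request:
jog_arm(plan=[[0.001,0.001,0.05,0.001,0.001,0.001,1],[0.001,0.001,0.1,0.001,0.001,0.001,1],[0.001,0.001,0.13,0.001,0.001,0.001,1],[0.001,0.001,0.16,0.001,0.001,0.001,1],[0.001,0.001,0.16,0.001,0.001,0.001,1]])

```text
clock: 7.73
position: [606.9, -47.8, 62.6]
orientation: [0.0, 0.991, -0.134, -0.002]
ft_force: [-0.8, 0.1, -1.1]
finger_gap: 85.1
```

```bash
python3 -c "
from h import *
go([-7,-37,31])"
```

```text
t 7.73 fence [ -8.9 -39.2  62.6] gap 85.1 f(fence) [-0.8 -0.2 -1.1] q [ 0.25  0.59 -0.29  1.55  0.19  1.03 -1.93]
shares [ 0.0051 -0.0056  0.0791] [ 0.0003  0.0014 -0.0008]
```

Request:
jog_arm(plan=[[0.005,-0.005,0.03,0,0.001,-0.001,1],[0.005,-0.005,0.055,0,0.001,-0.001,1],[0.005,-0.005,0.079,0,0.001,-0.001,1],[0.005,-0.005,0.079,0,0.001,-0.001,1],[0.005,-0.005,0.079,0,0.001,-0.001,1]])

```text
clock: 8.15
position: [608.7, -46.5, 30.6]
orientation: [0.0, 0.991, -0.133, -0.001]
ft_force: [0.4, 0.3, -0.1]
finger_gap: 85.4
```

```bash
python3 -c "
from h import *
go([-7,-37,31])"
```

```text
t 8.15 fence [ -7.5 -37.5  30.6] gap 85.4 f(fence) [ 0.3  0.4 -0.1] q [ 0.24  0.63 -0.29  1.57  0.2   0.97 -1.94]
shares [ 0.0012 -0.0012 -0.001 ] [0.0004 0.0007 0.0001]
```

Request:
jog_arm(plan=[[0.001,-0.001,-0.001,0,0,0,-0.1],[0.001,-0.001,-0.001,0,0,0,-0.1],[0.001,-0.001,-0.001,0,0,0,-0.1],[0.001,-0.001,-0.001,0,0,0,-0.1]], grip_force=20)

```text
clock: 8.48
position: [609.6, -46.1, 31.6]
orientation: [0.0, 0.991, -0.133, -0.001]
ft_force: [0.6, -0.9, 0.5]
finger_gap: 39.4
```

Request:
jog_arm(plan=[[0.001,0,0,0,0,0,-1],[0.001,0,0,0,0,0,-1],[0.001,0,0,0,0,0,-1]])

```text
clock: 8.73
position: [609.9, -46.3, 31.9]
orientation: [0.001, 0.991, -0.133, -0.001]
ft_force: [-1.3, -0.5, 2.5]
finger_gap: 30.1
```

```bash
python3 -c "
from h import *
go([-7,-37,31])"
```

```text
t 8.73 fence [ -6.4 -37.   31.9] gap 30.1 f(fence) [-1.1 -0.8  2.5] q [ 0.24  0.63 -0.29  1.57  0.2   0.97 -1.94]
shares [-0.0014 -0.0001  0.0021] [0.0004 0.0005 0.0001]
```

Request:
jog_arm(plan=[[0,0,0,0,0,0,-1],[0,0,0,0,0,0,-1],[0,0,0,0,0,0,-1]], grip_force=90)

```text
clock: 8.98
position: [609.8, -46.4, 32.2]
orientation: [0.001, 0.991, -0.133, -0.001]
ft_force: [-2.0, -1.4, 2.8]
finger_gap: 28.0
```

Request:
jog_arm(plan=[[0,-0.005,0,0,0,0,-1],[0,-0.01,0,0,0,0,-1],[0,-0.012,0,0,0,0,-1],[0,-0.012,0,0,0,0,-1],[0,-0.012,0,0,0,0,-1]])

```text
clock: 9.4
position: [609.9, -46.1, 32.1]
orientation: [0.004, 0.991, -0.134, -0.002]
ft_force: [-3.9, -5.5, 3.8]
finger_gap: 28.6
```

```bash
python3 -c "
from h import *
go([-7,-37,31])"
```

```text
t 9.4 fence [ -6.4 -36.8  32.1] gap 28.6 f(fence) [-2.3 -6.3  3.8] q [ 0.23  0.63 -0.28  1.57  0.21  0.98 -1.95]
shares [-0.0014  0.0006  0.0028] [ 0.0024  0.0008 -0.0006]
```

Request:
jog_arm(plan=[[0,-0.008,0,0,0,0,-1],[0,-0.014,0,0,0,0,-1],[0,-0.016,0,0,0,0,-1],[0,-0.016,0,0,0,0,-1]])

```text
clock: 9.73
position: [609.8, -46.2, 32.1]
orientation: [0.008, 0.991, -0.135, -0.003]
ft_force: [-5.4, -8.1, 6.1]
finger_gap: 28.1
```

```bash
python3 -c "
from h import *
a=cams.capture('side')
go([-7,-37,31])
cv2.imwrite('pics/m5.png',cv2.resize(a[180:310,220:350],(600,600),interpolation=cv2.INTER_CUBIC))"
```

```text
t 9.78 fence [ -6.5 -36.8  32.1] gap 28.3 f(fence) [-2.7 -9.1  6. ] q [ 0.23  0.63 -0.28  1.56  0.21  0.99 -1.96]
shares [-0.0013  0.0003  0.0028] [ 0.0053  0.0014 -0.0014]
```

View pics/m5.png

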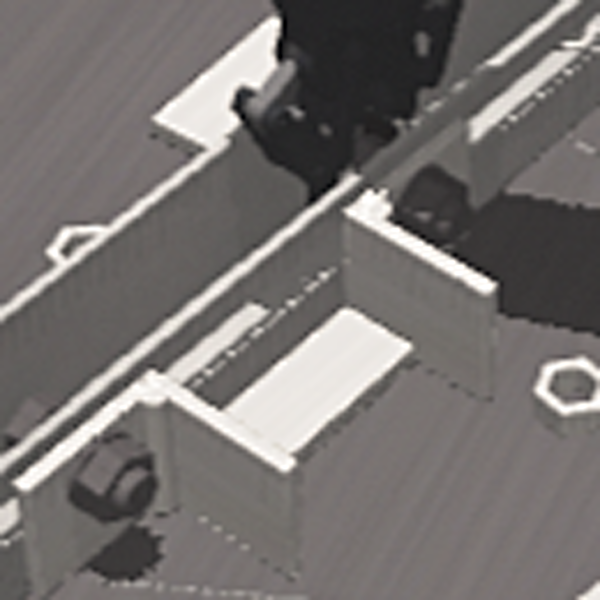

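The stop does not move under a 9 N push, and the plate's foot meets the bar end at crop (345,305)–(412,345). I'll ease off to a light push and firm up the grip.

Request:
jog_arm(plan=[[0,-0.005,0,0.005,0.001,-0.001,-1],[0,-0.005,0,0.005,0.001,-0.001,-1],[0,-0.005,0,0.005,0.001,-0.001,-1],[0,-0.005,0,0.005,0.001,-0.001,-1],[0,-0.005,0,0.005,0.001,-0.001,-1]], grip_force=100)

```text
clock: 10.2
position: [609.9, -46.0, 32.2]
orientation: [0.002, 0.991, -0.134, -0.001]
ft_force: [-2.8, -4.6, 4.7]
finger_gap: 28.5
```

```bash
python3 -c "
from h import *
go([-7,-37,31]); s=arm.sense()
f=F.inv().apply(s['ft_force'])
ok=25<s['finger_gap']<32 and abs(F.inv().apply(s['position']-C)[1]+37)<1 and f[1]<2
print(ok); ok and print(arm.finish_job())"
```

```text
t 10.2 fence [ -6.4 -36.7  32.2] gap 28.5 f(fence) [-1.5 -5.1  4.7] q [ 0.24  0.63 -0.28  1.57  0.2   0.98 -1.95]
shares [-0.0014  0.0008  0.003 ] [ 0.0012  0.0005 -0.0006]
True
the job is handed in; nothing more can be done
None
```

The loose stop is up against the free end of the bar. The fingers are holding its bolt head with 100 N set, and I handed the job in at 10.2 s with the grip still on.

- **Slide:** I pinched the stop's plate and slid it about 113 mm along the fence. The force then rose to 11 N with no further movement, which I took as contact. I let go and backed away, and the pictures showed the stop still meeting the bar.
- **Bar:** I saw no sign that it had moved off the end stop. The top view hides part of that joint, so the picture check there is good to only about 2 mm.
- **Bolt head:** I reached down into the channel and closed on the head. The fingers stopped at 30.1 mm at 20 N, matching the 30 mm across flats. At 90–100 N the gap read about 28.5 mm, which I put down to pad give and sensor error, because the 8 mm plate also read low at 7.1–7.9 mm.
- **Stop after gripping:** I pushed towards the bar through the bolt with up to 9 N and nothing moved. I finished with about 5 N of push towards the bar.
- **Disagreement:** The two cameras differed by 3–4 mm on the fence and bar positions. I used their average, and for the distance along the fence I relied on the position where contact was felt.
- **Not seen directly:** No camera could see the pads on the head itself. That check rests on the gap and force readings.
- **Other parts:** I touched none of the other tools or parts, and saw none of them move.

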